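# Aim the dispenser spout at the dish, press, and park it on its mark

## Task

Swing the dispenser's spout round until it points at the middle of the stainless dish, press the turquoise button fully down and let it come up again, then swing the spout back in line with the turquoise mark on the dispenser. Don't press the button unless the spout is pointing at the dish, and leave the dish, funnel, bottle and brush standing where they are.

Things in the scene. Friction and masses are not known exactly. Their poses are not given: they have to be found in the camera images.
- dispenser: White plastic dispenser, fixed to the shelf: upright cylinder 84 mm in diameter (foot 92 mm), 128 mm high. Origin: centre of its underside; z up; its swivel axis is the vertical through the origin. The turquoise park mark, a 10 mm wide stripe, is on its -x side: down the front across the shoulder at the top, and on along the shelf as a flat 14 mm wide stripe out to 145 mm from the axis.
- spout (a joint): Swivel of the grey spout about the dispenser's vertical axis, rad; 0 = spout points along the dispenser's -x, in line with the turquoise mark; positive = anticlockwise seen from above; limits +-1.95. It is stiff and stays where it is left.
- spout_root (a point): Point on the swivel axis at the height of the spout's centre line, 146 mm above the shelf; it turns with the spout, which points along its -x. The spout is a level round bar 16 mm thick that comes out of a hub 54 mm in diameter (129 to 163 mm above the shelf) and reaches 122 mm from the axis, where its end bends down 29 mm below the centre line.
- spout_tip (a point): Outlet at the bent-down end of the spout, 122 mm from the axis, 117 mm above the shelf.
- button (a joint): Travel of the turquoise push button on top of the hub, m: 0 = up, 0.008 = fully down. Spring return, about 5 N fully down.
- button_top (a point): Centre of the button's top face (button 42 mm in diameter), 181 mm above the shelf when up; on the swivel axis.
- dish: Loose round stainless steel dish, 100 mm across its rim, 30 mm high, open at the top; stands beside the dispenser, left or right of the mark, under the spout's sweep. Origin: centre of its underside.
- funnel: Loose turquoise plastic funnel standing mouth down, 90 mm across, 95 mm high (it clears the spout). Origin: centre of its underside; z up.
- bottle: Loose clear glass bottle with a white twist cap, 68 mm in diameter, 190 mm high, beyond the dispenser. Origin: centre of its underside; z up.
- brush: Loose toilet brush head standing on its end, bristles 77 mm across, 125 mm high, beyond the dispenser. Origin: centre of its underside; z up.
Mind the look-alikes: they are no part of the job. There is more than one size of the dispenser; the job needs the smaller.

How it is judged:
By the outcome, as a careful person would: the job done as asked, in the order asked, and still so for the second after the job is handed in, with the robot touching nothing.
It also fails if it takes over 64 s, if anything falls off the work surface, if the arm or the gripper's body presses on something with over 40 N, if the wrist force passes 120 N, or if a joint passes its speed limit or range.

## Robot

A 6-joint arm with a two-finger parallel gripper is mounted at the origin on the work surface. World frame = base frame: x ahead of the robot, y to its left, z up, the work surface at z = 0. Lengths are in m, angles in rad, forces in N, time in s.
With the tool pointing down it reaches from about 0.425 to 0.95 m from the base axis. Payload 3.5 kg.
Tool frame: the origin (TCP) lies midway between the tips of the shut fingers; the grasp point (between the pads) lies 19 mm behind it; z points along the fingers, y is the line along which they close (so a half turn about z gives the same grasp; the last joint's range is limited). The gripper opens to 85 mm and grips with 20 to 120 N. Pads are 22 mm wide; open, the fingers measure 114 mm over their backs; the gripper's body (76 mm by 85 mm) begins 54 mm behind the grasp point. The pads swing forward as they close: fully open they stand 13 mm farther back than shut.
Start: joints at [1.1, 0.286, 1.577, -0, 1.279, -0.15], TCP at [0.213, 0.641, 0.231] pointing down, gripper open.
Joint ranges: [-2.77, 2.77], [-0.9, 2.22], [0.21, 2.48], [-1.53, 4.67], [0.24, 2.81], [-2.84, 2.84]. Speed limits (rad/s): [2.79, 2.79, 3.14, 3.14, 3.14, 3.14].

## Interface

Orientations are given as a unit quaternion [x, y, z, w].
In Python, from bench import manip gives the robot as it stands. Calls block until the motion is done:
- manip.move_pose(position, orientation): joint-space move of the TCP to a pose.
- manip.move_l(position, rotation=None, vel=0.15): straight line of the TCP; rotation=None keeps the orientation; vel is the mean speed in m/s.
- manip.movej(angles): joint-space move.
- manip.grip(opening): finger opening in m; the grip force is fixed at half the most; returns when the fingers have stopped.
- manip.hold(seconds).
- manip.inverse_kinematics(position, orientation): joint angles nearest the present ones, or None.
- manip.get_image(name): name is "scene" or "top" or "wrist"; returns a dict with "pixels" (384x512x3 uint8, red, green, blue), "range_z" (384x512 float32, m along the optical axis (not along the pixel's ray), 0 where there is no reading), "fx", "fy", "cx", "cy" (pixels), "dist_coeffs" ([k1, k2, p1, p2, k3] as OpenCV has them; the pictures are not rectified), "R" (3x3) and "t" (3): a world point X has camera coordinates R X + t; the wrist camera has in their place "hand_eye" (4x4, takes a point from camera to tool coordinates, whose origin is the TCP and whose axes are the flange's). Camera axes: x right, y down, z forward; pixel columns grow to the right and rows downward; lengths in m; the calibration is good to about 2 mm. A picture is of the moment at which its call begins: read the wrist's pose just before it.
A pose or a line that the arm cannot do raises manip.MotionError and nothing moves.
- manip.hand_in(): hands the job in; it is judged then, once.
Readings, each from a call of its own:
- manip.current_t(): time.
- manip.current_qpos(): joint angles.
- manip.current_qvel(): joint speeds.
- manip.current_joint_torque(): joint torques, N m.
- manip.current_ee_pos(): TCP position.
- manip.current_orientation(): TCP orientation.
- manip.current_contact_force(): force on the tool from outside, world axes, zero at the start.
- manip.current_moment(): the same for the moment, N m.
- manip.current_finger_gap(): finger opening in m.
- manip.current_grasp_force(): force on a finger pad.
Only numpy, scipy, OpenCV 4.12 (cv2) and the standard library are available. Lean on these libraries where they do the work, as an engineer would, in place of code of your own. Each camera call takes 0.05 s, during which the arm holds its last target. There are 200 camera calls.

## Working session

There is one attempt and no reset: what is moved stays moved. The work goes in short steps, each a Python script; the robot and the scene stay as the last script left them, time stands still between calls to the robot, and variables do not carry over. Pictures are saved under pics/ and viewed, at most 10 in all, crops included, and the job is handed in when it is done.

```bash
ls; mkdir -p pics
cat > h.py <<'E'
import numpy as np, cv2, pickle
from bench import manip
def K(im): return np.array([[im['fx'],0,im['cx']],[0,im['fy'],im['cy']],[0,0,1.]])
def ray(im,uv,z):
    "world points on plane z for pixels uv"
    uv=np.float64(uv).reshape(-1,1,2)
    n=cv2.undistortPoints(uv,K(im),np.float64(im['dist_coeffs'])).reshape(-1,2)
    R=np.array(im['R']);t=np.array(im['t']); C=-R.T@t
    d=np.c_[n,np.ones(len(n))]@R
    return C+d*((z-C[2])/d[:,2])[:,None]
def cloud(im):
    v,u=np.mgrid[0:384,0:512]; uv=np.float64(np.stack([u,v],-1)).reshape(-1,1,2)
    n=cv2.undistortPoints(uv,K(im),np.float64(im['dist_coeffs'])).reshape(384,512,2)
    P=np.dstack([n,np.ones((384,512))])*np.asarray(im['range_z'])[...,None]
    return (P-np.array(im['t']))@np.array(im['R'])
E
python3 - <<'E'
from h import *
ims={n:manip.get_image(n) for n in('scene','top')}
pickle.dump(ims,open('a.pkl','wb'))
for n,im in ims.items(): cv2.imwrite(f'pics/{n}0.png',cv2.resize(im['pixels'][...,::-1],(800,600),interpolation=cv2.INTER_CUBIC)); print(n,-np.array(im['R']).T@im['t'])
E
```

```text
pics
scene [ 1.01811821 -0.57476743  0.92194835]
top [0.51821724 0.12147014 1.06376994]
```

View pics/scene0.png

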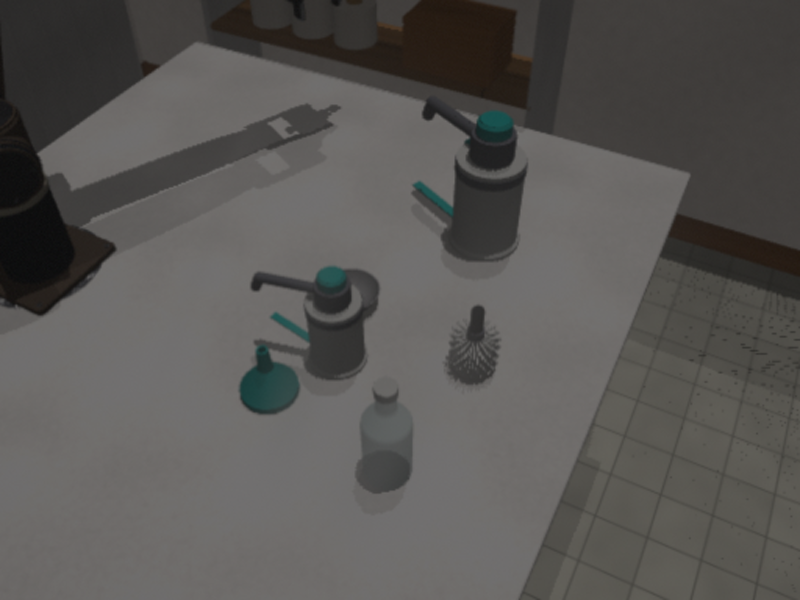

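View pics/top0.png

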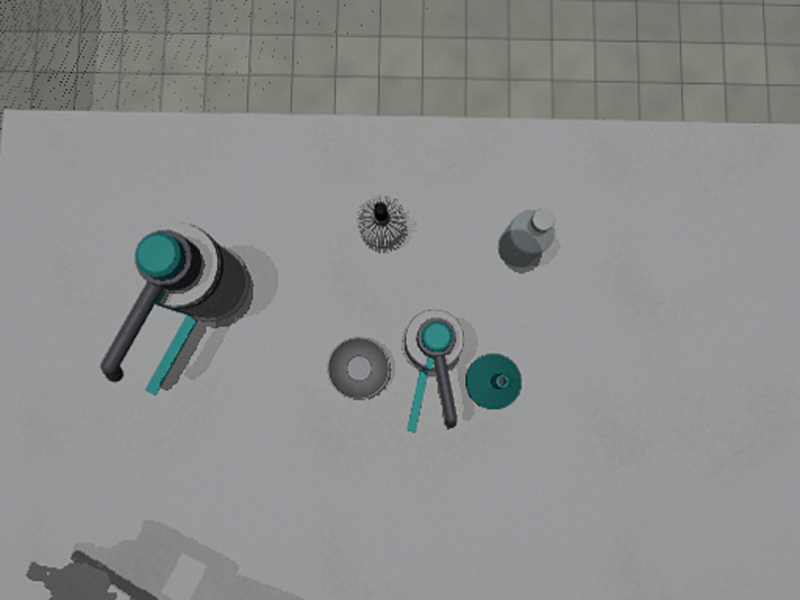

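The scene has two dispensers. In the top view (800x600), one is at (435,338), with the dish at (360,368) and the funnel at (494,381) on either side of it. The other is visibly larger, at (160,255). The one at (435,338) should be the smaller, since it has the dish under its sweep, and I'll check its height and diameter. Its spout currently points to about (450,422), and its mark ends at (412,430).

```bash
cat > meas.py <<'E'
from h import *
def measure(im,verbose=True):
    px=im['pixels']; hsv=cv2.cvtColor(px,cv2.COLOR_RGB2HSV); P=cloud(im)
    tq=((hsv[...,0]>75)&(hsv[...,0]<100)&(hsv[...,1]>110)).astype(np.uint8)
    n,l,s,c=cv2.connectedComponentsWithStats(tq); out={}
    for i in range(1,n):
        if s[i,4]<30: continue
        q=P[l==i]; z=np.median(q[:,2])
        if verbose: print('tq',c[i].round(1),s[i,4],'z',z.round(3),'world',ray(im,c[i],z)[0].round(4), 'ext',np.ptp(q[:,:2],axis=0).round(3))
    return tq,l,c,P,hsv
if __name__=='__main__':
    im=pickle.load(open('a.pkl','rb'))['top']
    tq,l,c,P,hsv=measure(im)
    b=ray(im,[435*.64,338*.64],.181)[0]; print('button approx',b)
    # dish: depth points 8..40mm near pixel
    v,u=np.mgrid[0:384,0:512]
    m=(np.hypot(u-230,v-235)<30)&(hsv[...,2]<np.median(hsv[200:260,150:190,2])*.85)
    m=m.astype(np.uint8); cn=max(cv2.findContours(m,0,1)[0],key=cv2.contourArea)
    (e,ax,an)=cv2.fitEllipse(cv2.convexHull(cn)); print('dish px',e,ax,ray(im,e,.03)[0])
    # mark on shelf
    k=(tq>0)&(abs(P[...,2])<.008)&(np.hypot(u-268,v-255)<40)
    w=P[k]; w=ray(im,np.c_[u[k],v[k]],0)[:,:2]; d=np.linalg.svd(w-w.mean(0),full_matrices=False)[2][0]; print('mark',w.mean(0),d,len(w))
    # spout
    k=(abs(P[...,2]-.152)<.012)&(np.hypot(u-285,v-245)<32)
    w=ray(im,np.c_[u[k],v[k]],.146)[:,:2]; d=np.linalg.svd(w-w.mean(0),full_matrices=False)[2][0]; print('spout',w.mean(0),d,len(w),w.min(0),w.max(0))
    print('heights small btn',P[212:220,274:282,2].mean(),'big',P[160:166,98:106,2].mean())
    cv2.imwrite('pics/crop1.png',cv2.resize(px:=im['pixels'][180:290,200:345,::-1],None,fx=5,fy=5))
E
python3 meas.py
```

```text
tq [102.3 163.4] 722 z 0.254 world [0.6721 0.4207 0.2541] ext [0.187 0.331]
tq [109.4 226. ] 420 z 0.004 world [0.5574 0.4853 0.004 ] ext [0.131 0.077]
tq [279. 215.] 293 z 0.181 world [0.5808 0.0635 0.1814] ext [0.039 0.039]
tq [315.2 244. ] 957 z 0.031 world [ 0.5212 -0.0367  0.0307] ext [0.086 0.203]
tq [268.1 252.2] 254 z 0.003 world [0.4983 0.0786 0.003 ] ext [0.116 0.031]
button approx [0.57800903 0.06474939 0.181     ]
dish px (229.7078857421875, 235.66087341308594) (40.109519958496094, 41.12360382080078) [0.5379902  0.17544223 0.03      ]
mark [0.48831101 0.07976754] [-0.96872962  0.24811878] 214
spout [0.51814642 0.04939628] [-0.97761857 -0.21038518] 382 [0.46117894 0.03158715] [0.58602488 0.08767713]
heights small btn 0.18201588209316022 big 0.2549330675985801
```

View pics/crop1.png

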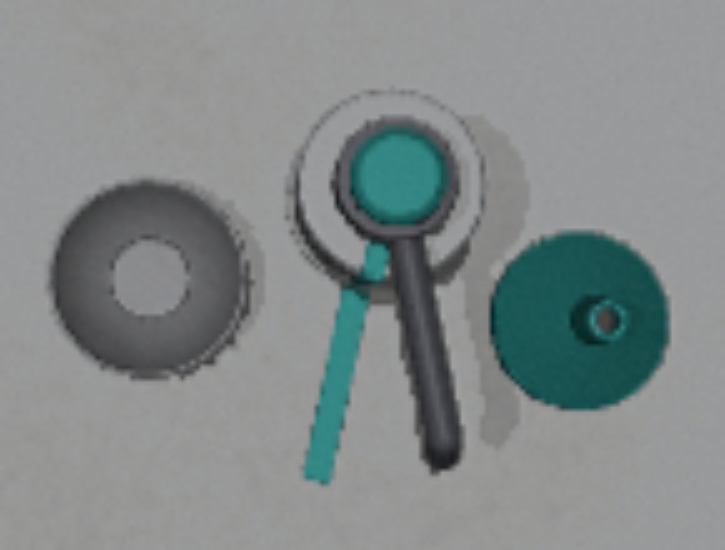

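The button of the dispenser at top px (435,338) measures z = 0.181 m, against 0.254 m for the other one. The first is therefore the smaller dispenser, and the crop shows the dish on its left and the funnel on its right. Next I'll refine the headings and then grip and swing the spout.

```bash
cat > k.py <<'E'
from h import *
from scipy.spatial.transform import Rotation as Rn
def headings(im,A,verbose=True):
    "spout and mark headings (rad) about axis A"
    P=cloud(im); hsv=cv2.cvtColor(im['pixels'],cv2.COLOR_RGB2HSV); v,u=np.mgrid[0:384,0:512]
    uv=np.c_[u.ravel(),v.ravel()]; z=P[...,2].ravel(); hs=hsv.reshape(-1,3)
    def fit(k,zz,r0,r1):
        w=ray(im,uv,zz)[:,:2]-A; r=np.hypot(*w.T); k=k&(r>r0)&(r<r1); w=w[k]
        m=w.mean(0); line=cv2.fitLine(w.astype(np.float32),cv2.DIST_HUBER,0,.001,.001).ravel()
        d=line[:2]*np.sign(line[:2]@m); return np.arctan2(m[1],m[0])%(2*np.pi),np.arctan2(d[1],d[0])%(2*np.pi),k.sum()
    tq=(hs[:,0]>75)&(hs[:,0]<100)&(hs[:,1]>110)
    sp=fit((abs(z-.152)<.014)&~tq,.152,.04,.118)
    w=ray(im,uv,0.)[:,:2]-A
    mk=fit(tq&(abs(z)<.012)&(abs((np.arctan2(w[:,1],w[:,0])%6.2832)-2.967)<.15),0.,.07,.145)
    if verbose: print('spout',np.round(sp,4),'mark',np.round(mk,4))
    return sp,mk
def button(im):
    P=cloud(im); hsv=cv2.cvtColor(im['pixels'],cv2.COLOR_RGB2HSV)
    k=(hsv[...,0]>75)&(hsv[...,0]<100)&(hsv[...,1]>110)&(abs(P[...,2]-.181)<.006)
    cn=max(cv2.findContours(k.astype(np.uint8),0,1)[0],key=cv2.contourArea)
    (c,r)=cv2.minEnclosingCircle(cn); m=cv2.moments(cn); return ray(im,[[c[0],c[1]],[m['m10']/m['m00'],m['m01']/m['m00']]],.181),r
def quat(h,s=1):
    u=s*np.array([np.cos(h),np.sin(h),0]); z=np.array([0,0,-1.]); return Rn.from_matrix(np.c_[u,np.cross(z,u),z]).as_quat()
E
python3 - <<'E'
from k import *
ims=pickle.load(open('a.pkl','rb')); im=ims['top']
print(button(im)); 
print('scene',button(ims['scene']))
A=np.array([.5800,.0637]); sp,mk=headings(im,A)
D=np.array([.538,.1754])-A; hd=np.arctan2(D[1],D[0]); print('dish',hd,np.hypot(*D))
for s in(1,-1):
  for h in (sp[0],mk[0],hd):
    for zz in(.127,.23):
      q=manip.inverse_kinematics([A[0]+.082*np.cos(h),A[1]+.082*np.sin(h),zz],quat(h,s)); print(s,round(h,2),zz,None if q is None else np.round(q,2))
print(manip.current_t(),manip.inverse_kinematics([*A,.17],quat(hd,-1)))
E
```

```text
(array([[0.58084937, 0.06349963, 0.181     ],
       [0.58119804, 0.06325396, 0.181     ]]), 9.486932754516602)
scene (array([[0.58626274, 0.05745035, 0.181     ],
       [0.58649715, 0.05721233, 0.181     ]]), 8.139510154724121)
spout [  3.3605   3.3449 262.    ] mark [  2.9495   2.9413 156.    ]
dish 1.9304496959339 0.11933520017161739
1 3.36 0.127 [-0.11  0.02  2.08 -0.    1.04 -1.9 ]
1 3.36 0.23 [-0.11 -0.1   2.   -0.    1.25 -1.9 ]
1 2.95 0.127 [-0.04  0.03  2.07 -0.    1.04 -1.42]
1 2.95 0.23 [-0.04 -0.09  1.99 -0.    1.25 -1.42]
1 1.93 0.127 [ 0.07  0.16  1.92 -0.    1.05 -0.29]
1 1.93 0.23 [ 0.07  0.05  1.84 -0.    1.24 -0.29]
-1 3.36 0.127 [-0.11  0.02  2.08 -0.    1.04  1.24]
-1 3.36 0.23 [-0.11 -0.1   2.   -0.    1.25  1.24]
-1 2.95 0.127 [-0.04  0.03  2.07 -0.    1.04  1.72]
-1 2.95 0.23 [-0.04 -0.09  1.99 -0.    1.25  1.72]
-1 1.93 0.127 None
-1 1.93 0.23 None
0.1 [-6.44101986e-02  1.44758116e-01  1.85991730e+00 -4.44089210e-16
  1.13691724e+00  2.71752909e+00]
```

```bash
cat >> k.py <<'E'
A=np.array([.5809,.0634]); HD=1.936; RG=.082
def gp(h,z,r=RG): return [A[0]+r*np.cos(h),A[1]+r*np.sin(h),z]
def swing(h0,h1,hup=.23,zg=.127):
    manip.move_pose(gp(h0,hup),quat(h0)); manip.grip(.06); manip.move_l(gp(h0,zg),vel=.12)
    manip.grip(.0); print('gap',manip.current_finger_gap(),'F',manip.current_grasp_force())
    n=int(np.ceil(abs(h1-h0)/.12)); fm=0
    for h in np.linspace(h0,h1,n+1)[1:]:
        manip.move_l(gp(h,zg),quat(h),vel=.05); fm=max(fm,np.linalg.norm(manip.current_contact_force()))
    print('maxF',fm,'end F',np.round(manip.current_contact_force(),1))
    manip.grip(.06); manip.move_l(gp(h1,hup),vel=.15)
E
python3 - <<'E'
from k import *
manip.move_l([.19,.58,.36],vel=.25)
manip.move_pose(gp(3.36,.33),quat(3.36))
swing(3.355,HD)
manip.move_pose([.30,.35,.36],quat(HD))
im=manip.get_image('top'); pickle.dump(im,open('b.pkl','wb')); headings(im,A); print(manip.current_t(),button(im)[0][0])
cv2.imwrite('pics/b.png',cv2.resize(im['pixels'][160:300,180:366,::-1],None,fx=4,fy=4))
E
```

```text
gap 0.01401433377388865 F 58.330623507499695
maxF 10.906019866598415 end F [ 5.8 -8.5  1.2]
spout [  1.9184   1.9257 260.    ] mark [  2.9478   2.9447 158.    ]
12.2 [0.58099855 0.0627753  0.181     ]
```

View pics/b.png

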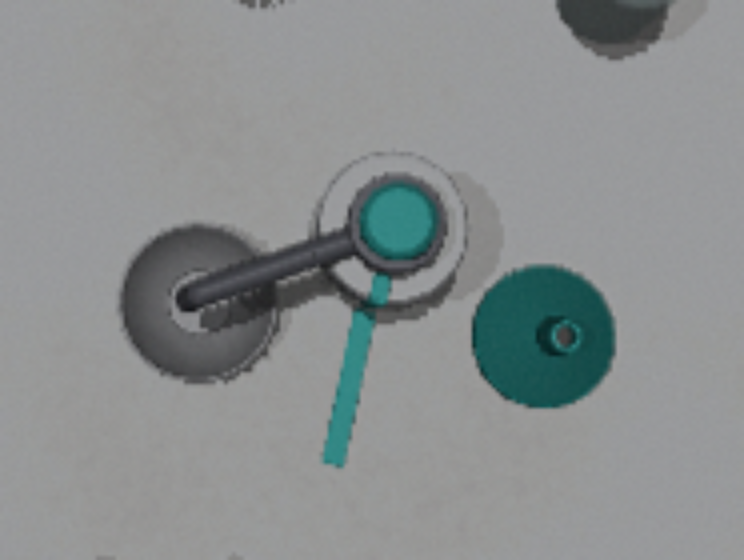

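The picture shows the spout tip at crop px (188,297), over the middle of the dish (about (200,303)). The dish, funnel and bottle haven't moved. The measured heading is 1.92 against a target of 1.936, so I'll press the button.

Run:
```python
from k import *
B=[.581,.063]
manip.move_pose([*B,.26],quat(HD)); manip.grip(0.); manip.move_l([*B,.19],vel=.12)
f0=manip.current_contact_force()[2]; z=.185
while z>.164:
    manip.move_l([*B,z],vel=.03); f=manip.current_contact_force()[2]-f0; print(round(z,4),round(manip.current_ee_pos()[2],4),round(f,1))
    if f>18: break
    z-=.0015
manip.hold(.3); print(manip.current_contact_force()-0)
manip.move_l([*B,.25],vel=.1)
manip.move_pose([.30,.35,.36],quat(HD))
im=manip.get_image('top'); print(button(im)[0][0],manip.current_t()); headings(im,A)
P=cloud(im); print('button z',np.median(P[212:219,276:283,2]))
```

```text
0.185 0.1852 -0.5
0.1835 0.1835 -0.8
0.182 0.1818 -1.1
0.1805 0.1808 -0.9
0.179 0.1793 0.6
0.1775 0.1778 1.1
0.176 0.1762 2.1
0.1745 0.1747 3.5
0.173 0.1732 4.2
0.1715 0.173 7.7
0.17 0.1728 12.9
0.1685 0.1727 17.8
0.167 0.1726 22.2
[-9.40498199  0.65186175 22.75445705]
[0.58131844 0.06276169 0.181     ] 21.2583
spout [  1.9184   1.923  254.    ] mark [  2.9475   2.9445 157.    ]
button z 0.1817426617397214
```

The button reached its stop at z = 0.173 and came back up to 0.181, and the spout didn't move. Now I'll swing it back to the mark.

Run:
```python
from k import *
manip.move_pose(gp(1.922,.3),quat(1.922))
swing(1.925,2.95)
manip.move_l(gp(2.95,.33)); manip.move_pose([.30,.38,.36],quat(HD))
im=manip.get_image('top'); headings(im,A); headings(im,np.array([.581,.063])); print(manip.current_t())
cv2.imwrite('pics/d.png',cv2.resize(im['pixels'][110:300,180:366,::-1],None,fx=3,fy=3))
```

```text
gap 0.014049689063427838 F 58.38772773742676
maxF 14.094441401240841 end F [-9.1 -3.8 10.1]
spout [  2.9319   2.9258 256.    ] mark [ 2.9201  2.9993 45.    ]
spout [  2.927    2.9274 257.    ] mark [ 2.917   2.9993 45.    ]
31.7333
```

View pics/d.png

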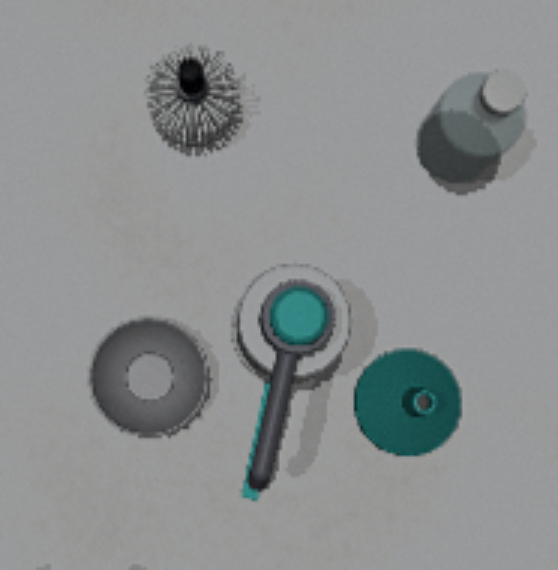

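The scene is undisturbed. The spout at crop px (260,480) lies along the mark but reads about 0.018 rad short of it, and half the time is left, so I'll nudge it once.

Run:
```python
from k import *
manip.move_pose(gp(2.945,.3),quat(2.945))
swing(2.945,2.965)
manip.move_l(gp(2.965,.33)); manip.move_pose([.30,.38,.36],quat(HD))
im=manip.get_image('top'); headings(im,A); t=manip.current_t(); print(t)
cn=manip.current_contact_force(); print(cn)
sp,_=headings(im,A,False)
if t<55 and abs((sp[0]+sp[1])/2-2.946)<.025: print(manip.hand_in())
```

```text
gap 0.014400815672591528 F 58.29825282096863
maxF 7.179854090653399 end F [-3.8 -3.7  4.8]
spout [  2.9359   2.9312 258.    ] mark [ 2.9182  2.9803 53.    ]
39.375
[-0.16162796 -0.58536328  0.24674139]
the job is handed in; nothing more can be done
None
```

The job is handed in: the spout was swung over the dish, the button pressed fully down and released, and the spout swung back to within about 0.015 rad of the turquoise mark by my measurement. The dish, funnel, bottle and brush showed no sign of being moved in the last picture I viewed, taken before the final small nudge of the spout, and the last clock reading before hand-in was 39.4 s.

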